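# Stop the shaker and hold its sticking guard gate ajar

### The arm

A 7-joint arm with a two-finger parallel gripper is mounted at the origin on the work surface. World frame = base frame: x ahead of the robot, y to its left, z up, the work surface at z = 0. Lengths are in m, angles in degrees, forces in N, time in s.
With the tool pointing down it reaches from about 0.425 to 0.875 m from the base axis. Payload 8.4 kg.
Tool frame: the origin (TCP) lies between the finger pads; the fingertips stand 14 mm ahead of it and the grasp point (between the pads) lies 5 mm behind it (env.tips_ahead is the distance from the TCP to the fingertips, in m); y points along the fingers, x is the direction in which the jaws open and shut, and the axes are right-handed (so a half turn about y gives the same grasp; the last joint's range is limited). The gripper opens to 85 mm and grips with 20 to 120 N. Pads are 22 mm wide; open, the fingers measure 114 mm over their backs; the gripper's body (76 mm by 85 mm) begins 54 mm behind the grasp point. The pads swing forward as they close: fully open they stand 13 mm farther back than shut.
Start: joints at [68.228, 19.091, 2.286, 83.961, -0.768, 76.965, -3.352], TCP at [0.18, -0.625, 0.245] pointing down, gripper open.
Joint ranges: [-147.57, 147.57], [-21.85, 119.76], [-74.77, 79.35], [14.55, 137.4], [-85.83, 265.84], [4.83, 119.75], [-152.11, 152.11]. Speed limits (degrees/s): [127.2, 127.2, 159.86, 159.86, 180, 180, 180].

### API

Orientations are given as a 3x3 rotation matrix whose columns are the frame's x, y, z axes.
In Python, from workcell import observe, viewer, workorder, spot_in, trace, env gives the robot as it stands. The module is installed in compiled form; this text tells all that it offers.
- The arm moves only by the tool carry_out, never from a script. Its argument "deltas" is a list of rows, each a list of 3 entries, a list of its own where there are three numbers: the finger opening in m, from 0 to 0.0854, then the shift along the tool's x, y, z in m, then the turn, a rotation vector about the tool's x, y, z in rad. In form: [[fingers, [x, y, z], [rx, ry, rz]], ...]. A call has 1 to 8 rows; each row is the pose to reach, as a shift and turn from the pose measured when the call began, along the tool's axes at that moment; what a row does not reach only later rows make up. A row lasts 1/12 s, in which the tool goes at most 41.7 mm and 7.16 degrees, less where a joint would pass 70% of its speed; a pose out of reach is approached as far as the arm can. A call with a gripper value outside its range is refused whole. The fingers move at their own pace and stop on an object; "grip_force" is the grip in N (left out, the last holds). Time passes only in rows, so rows that repeat a pose let the fingers close. It gives the time, the measured TCP pose, the force and the opening at its end, in the units of the state.
- observe(): the state, without advancing time (a new reading comes with each control period).
- viewer.snapshot(name): name is "scene" or "top" or "wrist"; returns a dict with "frame" (420x560x3 uint8, red, green, blue), "K" (3x3 intrinsics, pixels), "xyz" and "attitude" of the camera in the world; the wrist camera has in their place "T_tool_cam" (4x4, takes a point from camera to tool coordinates, whose origin is the TCP and whose axes are the tool frame's). Camera axes: x right, y down, z forward; pixel columns grow to the right and rows downward; lengths in m; the calibration is good to about 2 mm. A picture is of the moment at which its call begins: read the wrist's pose just before it. There is no depth.
- workorder.close_job(): hands the job in, once; it reports no verdict.
Trained networks look in a picture, given as the dict that the camera call returned (one of the last four; its "shot" number tells which), for a name from the list of things; names that differ only in an ending like _2 or _b are one class to them, and where a whole thing is asked for, a point or a joint stands for the part that bears it (a point fixed in the world has none). Each returns a list of dicts, best first, with "score" (0 to 1); they miss things now and then, are a little off and sometimes report something else, mostly with a low value. They report only what shows in the picture. A call takes as long as a camera call. They do not tell look-alikes from the thing itself.
- spot_in(picture, thing): "extent" ([left, top, right, bottom] in pixels, round what is visible of it).
- trace(picture, thing): "region" (420x560 bool, what is visible of it) and "extent" ([left, top, right, bottom] in pixels, round what is visible of it).
The state is a dict: "clock": time; "qpos": joint angles; "qd": joint speeds; "joint_torque": joint torques, N m; "position": TCP position; "tcp_rot": TCP orientation; "force": force on the tool from outside, world axes, zero at the start; "ft_torque": the same for the moment, N m; "gripper_width": opening from 0.0 (shut) to 1.0 (fully open).
Only numpy, scipy, OpenCV 4.12 (cv2) and the standard library are available. Lean on these libraries where they do the work, as an engineer would, in place of code of your own. Each camera call takes 0.05 s, during which the arm holds its last target. There are 200 camera calls.

### The job

Turn the shaker controller's selector to the stop mark (the round dot) so that it clicks in, then unbolt the guard's gate: its barrel bolt sags and is caught behind the bent lip of the keeper, so lift the bolt by its knob while drawing it back to the left. Swing the self-closing gate towards you until its free edge stands about 9 cm open, and finish while still holding it there with the fingers, not letting go. The selector stays at stop, and the jars, beaker, bottle, dish, spatula and marker stay where they are.

Things in the scene. Friction and masses are not known exactly. Their poses are not given: they have to be found in the camera images.
- guard: Open-topped shaker guard fixed to the bench, 290 x 420 mm, rim 165 mm above the bench, clear panes. Origin on the bench under its middle; x points away from its front, y left seen from the robot, z up. Front plane x = -130 mm: fixed grey post panel at right (y -200 to -105), gate at y -100 to +190. Its solid parts stay below 190 mm, bolt knob apart.
- gate_leaf: The gate: aluminium frame with clear pane, 12 mm thick, 290 mm wide, 32 to 165 mm above the bench, hinged at its left (+y) edge; carries the barrel bolt on its front face. Origin on the hinge axis at the bottom, axes parallel to the guard's while shut.
- gate (a joint): Gate angle, rad: 0 shut; grows as its free right edge swings to the front (guard -x, towards the robot; clockwise seen from above), stop at 0.7. A spring shuts it: 0.35 N m at 0 plus 0.5 N m per rad, about 2.5 N at the bolt knob. 0.31 rad opens the free edge 90 mm. Locked while the bolt's nose is in the keeper.
- gate_hinge (a point): Point on the vertical hinge axis of the gate, 96 mm above the bench; in the guard's frame (-124, 190, 96) mm.
- gate_edge (a point): Top front corner of the gate's free edge; 290 mm from the hinge axis.
- barrel (a joint): Sag of the barrel bolt, rad: the barrel hangs loose on one screw and tilts about it in the plane of the gate. 0 level, +0.18 sagging as found (nose end down, on its stop), -0.10 fully lifted. No spring, only weight: 3 to 6 N at the knob. The nose passes the lip only below about +0.06; aim for 0 (level).
- barrel_screw (a point): The screw about which the barrel tilts; on the bolt's axis, in the guard's frame (-144, 15, 161) mm with the gate shut.
- bolt (a joint): Draw of the bolt along its barrel, m: 0 fully shot, grows as it is drawn left (guard +y when level, towards the hinge), stop at 0.060. From 0.045 the nose is clear of the keeper and the gate free; draw to about 0.055. Friction about 1 N, no spring. While sagging it draws only about 0.01 before the nose catches on the lip.
- bolt_knob (a point): Centre of the bolt's dark upright knob, a cylinder 20 mm wide, 26 mm high on a 10 mm stem, rigid with the bolt. Level and fully shot, it lies 80 mm to the right (-y) of the screw and 50 mm above it; sagging, about 88 mm right and 35 mm above, leaning right. Free all round above the gate's rim. Grip it here from above.
- keeper_lip (a point): Top of the keeper's bent steel lip, 6 mm thick, on the post panel; guard frame (-144, -118, 128) mm. The nose is a 20 x 8 mm plate at the end of the 12 mm rod, hanging 22 mm below the rod's axis, beyond the lip when shot. The keeper's front cheek stops the gate from opening and reaches 176 mm above the bench.
- controller: Shaker controller fixed to the bench: white box 160 x 130 x 55 mm, to the right. Origin on the bench under its centre; x points away from its front edge, y left, z up. Five marks lie in a fan on the far side of the selector: four short bars and one round dot (second from the left), which is stop.
- selector (a joint): Selector angle, rad, growing clockwise seen from above. Five click positions from left to right: 0, 0.45, 0.90, 1.35, 1.80; stop (the round dot) is 0.45. A spring detent (up to 0.1 N m) pulls it into the nearest click. Grip bar and pointer (white line) point at the angle 0.9 minus this value in the controller's frame, anticlockwise from +x.
- selector_grip (a point): On the selector's vertical axis, 82 mm above the bench, where to grip its black bar: 44 mm long, 12 mm wide, top at 92 mm, standing on a 48 mm disc whose top is at 64 mm. In the controller's frame at (-10, 0) mm.
- jar_a: White screw-capped sample jar, 54 mm wide, 75 mm high, standing on the shaker platform inside the guard; leave alone. Origin at its base.
- jar_b: A second such jar beside it; leave alone.
- beaker: Empty glass beaker, 68 mm wide, 90 mm high, on the bench near the robot to its left; leave alone. Origin at its base.
- wash_bottle: White bottle, 60 mm wide, 130 mm high, to the right of the controller; leave alone. Origin at its base.
- spatula: Steel spatula 190 mm long lying on the bench between the robot and the gate; leave alone.
- dish: Shallow white dish 90 mm wide, to the left of the guard; leave alone.
- marker: Marker pen 130 mm long lying in front of the controller; leave alone.
There are look-alikes about, which are no part of the job. What is shaped like the controller but red is not meant.

How it is judged (in metres and radians):
On the way, in this order (a step that is already met when the one before it is completed fails the run):
1. the selector is clicked in at stop (value of joint selector between 0.33 and 0.57 rad and value of joint bolt below 0.03 m), for 0.3 s.
2. the bolt is drawn clear of the keeper (value of joint bolt above 0.04 m and value of joint selector between 0.33 and 0.57 rad), for 0.2 s.
At the end, for the whole second after the job is handed in: The gate stands still between 0.20 and 0.45 rad open (about 6 to 13 cm at the free edge), held there against its spring by the gripper's fingers on the gate or its bolt (more than 1 N), with the selector at stop (0.33 to 0.57 rad) (value of joint gate between 0.2 and 0.45 rad and velocity of joint gate between -0.05 and 0.05 rad/s and contact force between the fingers and gate_leaf above 1 N and value of joint selector between 0.33 and 0.57 rad); the arm keeps its last pose, push and grip.
It fails at once if a jar, beaker, bottle, dish or tool is displaced by more than 3 cm (distance of any of jar_a, jar_b, beaker, wash_bottle, spatula, dish, marker from where it was at the start of the episode above 0.03 m).
It also fails if it takes over 51 s, if anything falls off the work surface, if the arm or the gripper's body presses on something with over 40 N, if the wrist force passes 120 N, or if a joint passes its speed limit or range.

## Working session

There is one attempt and no reset: what is moved stays moved. The work goes in short steps, Python scripts to look and compute and a tool call to move; the robot and the scene stay as the last step left them, time stands still between calls to the robot, and variables do not carry over. Pictures are saved under pics/ and viewed, about 8 in all and at most 12, crops included, and the job is handed in when it is done.

Besides the shell and the picture viewer there is one more tool, called after ">>>" as name([rows], argument=value, ...), one row to a line, values as JSON. carry_out: Moves the arm, as the interface text tells. Its arguments: {"type":"object","properties":{"deltas":{"type":"array","items":{"type":"array"}},"grip_force":{"type":"number"}},"required":["deltas"]}

```bash
mkdir -p pics; cat > h.py <<'E'
import numpy as np, cv2
from workcell import observe, viewer, workorder, spot_in, trace, env
def cam(p,s=None):
    if 'xyz' in p: return np.array(p['xyz']),np.array(p['attitude'])
    T=np.array(p['T_tool_cam']);R=np.array(s['tcp_rot'])
    return R@T[:3,3]+np.array(s['position']),R@T[:3,:3]
def at_z(p,uv,z,s=None):
    o,R=cam(p,s);d=R@np.linalg.inv(p['K'])@np.array([uv[0],uv[1],1.]);return o+d*(z-o[2])/d[2]
def proj(p,X,s=None):
    o,R=cam(p,s);c=R.T@(np.array(X)-o);q=np.array(p['K'])@c;return q[:2]/q[2]
def save(p,n,crop=None,f=1):
    im=np.array(p['frame'])[:,:,::-1]
    if crop: im=im[crop[1]:crop[3],crop[0]:crop[2]]
    cv2.imwrite('pics/'+n,cv2.resize(im,None,fx=f,fy=f,interpolation=cv2.INTER_CUBIC))
E
python3 - <<'E'
from h import *
s=observe();print(s)
for n in('top','scene'):
    p=viewer.snapshot(n);save(p,n+'0.png',f=1.4)
    print(n,cam(p))
    for t in('controller','selector','guard','gate_leaf','bolt_knob','keeper_lip'):
        try:
            for r in spot_in(p,t)[:3]:print(t,round(r['score'],2),np.round(r['extent']))
        except Exception as e:print(t,e)
E
```

```text
{'clock': 0.0, 'qpos': array([68.22904329, 19.13065586,  2.28511603, 84.01273648, -0.76840302,
       76.9637895 , -3.35253667]), 'qd': array([ 0.04845957, -0.03109939, -0.03623101,  0.12246379,  0.00712884,
        0.07198709,  0.05017158]), 'joint_torque': array([-8.75103869e-04, -6.58548903e+01,  1.36505842e+00, -4.05549073e+01,
        1.67809578e-02,  1.26428891e-02,  1.53163796e-05]), 'position': array([ 0.17996604, -0.62413534,  0.24441947]), 'tcp_rot': array([[ 2.77060034e-01, -5.40359655e-04,  9.60852458e-01],
       [-9.60851275e-01,  1.51081157e-03,  2.77060542e-01],
       [-1.60137935e-03, -9.99998713e-01, -1.00619759e-04]]), 'force': array([-0.20950236,  0.78135639, -0.86834914]), 'ft_torque': array([-0.00922898,  0.01628503,  0.00452595]), 'gripper_width': 1.0015796998569393}
top (array([ 0.48057721, -0.0623342 ,  1.51563772]), array([[ 0.01528097, -0.99720847,  0.07308736],
       [-0.99981627, -0.01608508, -0.01042615],
       [ 0.01157266, -0.07291461, -0.99727104]]))
controller 0.94 [348. 144. 393. 197.]
controller 0.67 [213. 162. 231. 181.]
controller 0.61 [336. 2
[... 168 characters left out ...]
49 [213. 160. 230. 182.]
bolt_knob 0.57 [231. 229. 288. 237.]
keeper_lip 0.72 [175. 131. 321. 239.]
keeper_lip 0.57 [225. 225. 293. 237.]
scene (array([ 0.89586151, -0.54190112,  0.97327134]), array([[ 0.80905318,  0.4823157 , -0.33586383],
       [ 0.58768559, -0.67132341,  0.45160882],
       [-0.00765523, -0.56275788, -0.82658633]]))
controller 0.66 [140. 243. 222. 317.]
controller 0.6 [217. 312. 305. 409.]
controller 0.56 [255. 133. 335. 226.]
selector 0.56 [252. 339. 273. 364.]
selector 0.55 [163. 262. 185. 282.]
guard 0.68 [242. 130. 422. 320.]
guard 0.5 [278. 117. 300. 150.]
gate_leaf 0.76 [263. 132. 340. 228.]
bolt_knob 0.53 [251. 159. 300. 211.]
keeper_lip 0.96 [242. 130. 424. 324.]
```

View images.

View pics/top0.png

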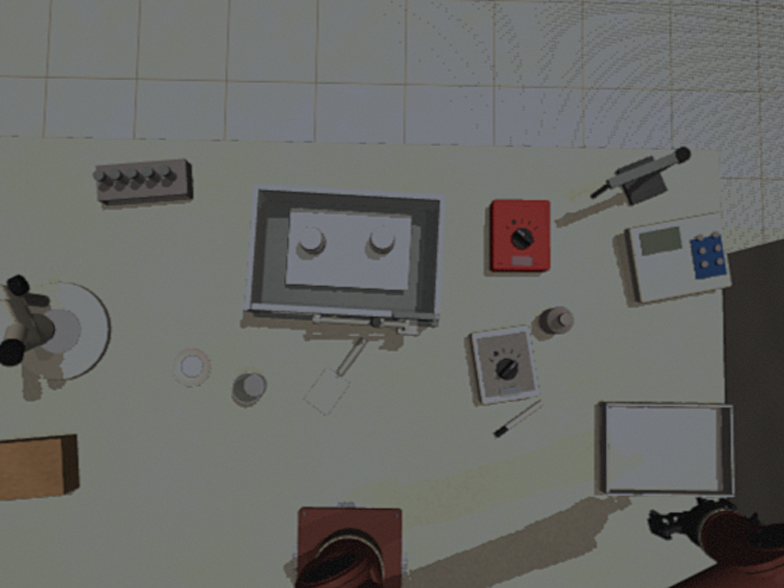

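View pics/scene0.png

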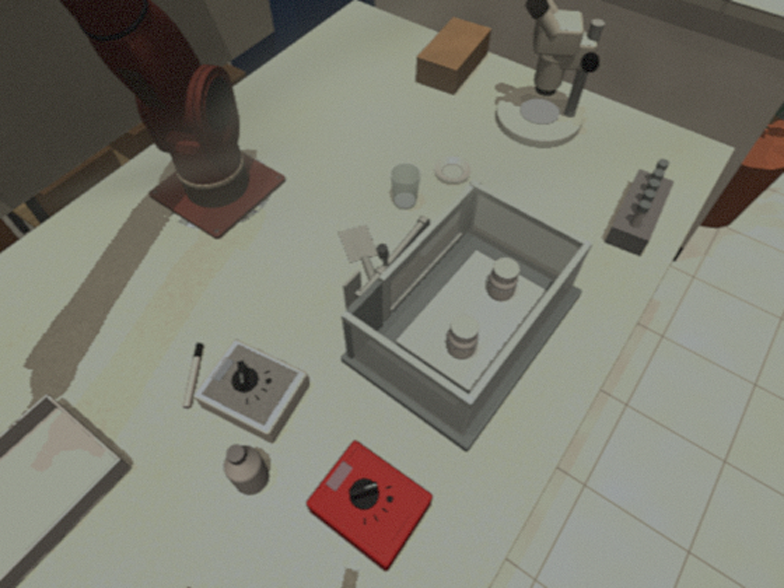

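```bash
python3 - <<'E'
from h import *
p=viewer.snapshot('top')
im=np.array(p['frame'])[:,:,::-1]
a=cv2.resize(im[225:300,325:400],(600,600),interpolation=cv2.INTER_CUBIC)
b=cv2.resize(im[205:255,170:330],(800,250),interpolation=cv2.INTER_CUBIC)
a=cv2.resize(a,(345,345));c=np.zeros((600,800,3),np.uint8);c[:345,:345]=a;c[350:600]=b
q=viewer.snapshot('scene');d=cv2.resize(np.array(q['frame'])[140:225,235:345,::-1],(446,345),interpolation=cv2.INTER_CUBIC);c[:345,350:796]=d
cv2.imwrite('pics/c1.png',np.clip(c*1.6,0,255).astype(np.uint8))
for t in('controller',):
  for r in trace(p,t)[:3]:
    m=r['region'].astype(np.uint8);rect=cv2.minAreaRect(np.argwhere(m)[:,::-1].astype(np.float32))
    bx=cv2.boxPoints(rect);print(r['score'],rect);print(np.round([at_z(p,u,.055) for u in bx],3).tolist(), at_z(p,rect[0],.055))
for t in('jar_a','wash_bottle','marker','spatula','beaker'):
  print(t,[(round(r['score'],2),np.round(r['extent']).tolist()) for r in spot_in(p,t)[:2]])
# guard rim corners (1.4px)
for u in[(258,188),(441,196),(438,320),(246,311)]:print(np.round(at_z(p,np.array(u)/1.4,.165),3))
print('sel',at_z(p,np.array((507,369))/1.4,.078))
for t in('bolt_knob','barrel','bolt','gate_leaf'):
  for r in trace(q,t)[:2]:print(t,r['score'],r['extent'])
E
```

```text
0.92 ((358.756591796875, 259.9908752441406), (52.7059326171875, 44.425846099853516), 80.83765411376953)
[[0.509, -0.248, 0.055], [0.533, -0.384, 0.055], [0.374, -0.409, 0.055], [0.35, -0.275, 0.055]] [ 0.44110712 -0.32880128  0.055     ]
0.91 ((370.5, 168.5), (51.0, 45.0), 90.0)
[[0.806, -0.294, 0.055], [0.808, -0.435, 0.055], [0.647, -0.435, 0.055], [0.645, -0.295, 0.055]] [ 0.7261047  -0.36476192  0.055     ]
jar_a [(0.75, [214.0, 164.0, 230.0, 184.0]), (0.69, [264.0, 161.0, 284.0, 182.0])]
wash_bottle [(0.63, [389.0, 223.0, 411.0, 240.0]), (0.44, [231.0, 229.0, 294.0, 234.0])]
marker [(0.61, [354.0, 288.0, 385.0, 311.0])]
spatula [(0.94, [220.0, 241.0, 261.0, 299.0]), (0.32, [214.0, 164.0, 233.0, 183.0])]
beaker [(0.85, [166.0, 268.0, 190.0, 287.0]), (0.6, [334.0, 234.0, 383.0, 290.0])]
[0.798 0.198 0.165]
[ 0.788 -0.181  0.165]
[ 0.531 -0.177  0.165]
[0.544 0.214 0.165]
sel [ 0.43108767 -0.33491292  0.078     ]
bolt_knob 0.65 [251.8, 161.7, 300.9, 210.9]
barrel 0.62 [258.0, 151.7, 307.3, 209.2]
bolt 0.89 [255.1, 158.4, 301.1, 213.2]
bolt 0.22 [252.9, 130.4, 337.0, 224.5]
gate_leaf 0.67 [252.0, 133.7, 337.5, 227.9]
```

View pics/c1.png

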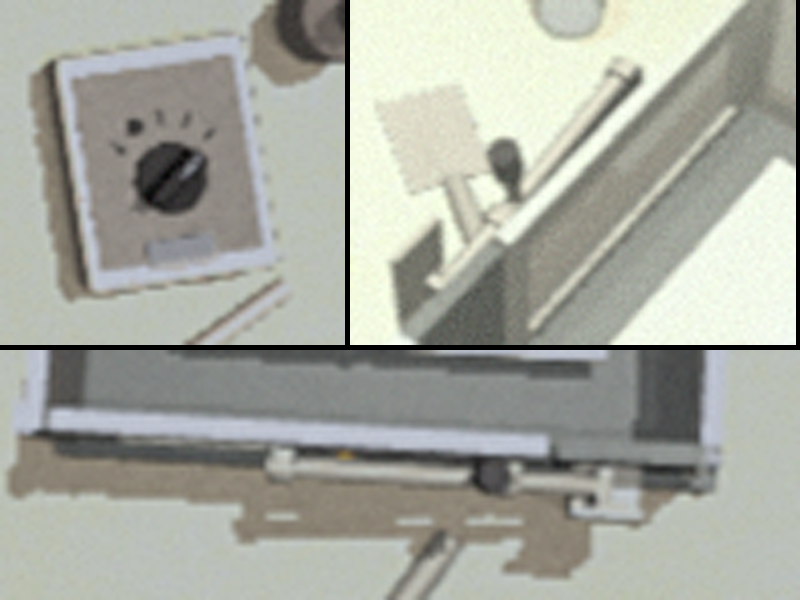

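```bash
cat >> h.py <<'E'
from scipy.spatial.transform import Rotation as Ro
def Rt(a,tilt=0,ax=(1,0,0)):
    "tool down, jaw x at world angle a deg; then tilt deg about world axis"
    a=np.radians(a);x=np.array([np.cos(a),np.sin(a),0]);y=np.array([0,0,-1.]);
    R=np.c_[x,y,np.cross(x,y)]
    return Ro.from_rotvec(np.radians(tilt)*np.array(ax)).as_matrix()@R
def delta(pos,R):
    s=observe();R0=np.array(s['tcp_rot'])
    print('t',round(s['clock'],2),'pos',np.round(s['position'],4),'shift',np.round(R0.T@(np.array(pos)-s['position']),4).tolist(),'turn',np.round(Ro.from_matrix(R0.T@R).as_rotvec(),4).tolist(),'f',np.round(s['force'],1),'w',round(s['gripper_width']*.0854,4),'q',np.round(s['qpos']))
E
python3 - <<'E'
from h import *
p=viewer.snapshot('top')
print('sel',at_z(p,(361.96,263.7),.064),at_z(p,(361.96,263.7),.08))
print('knob',at_z(p,(268.6,230),.2))
print('bottle',at_z(p,(400,231),.13))
s=observe();w=viewer.snapshot('wrist');print(np.round(w['T_tool_cam'],3),w['K'])
delta([.43,-.335,.26],Rt(-133)); 
E
```

```text
sel [ 0.43020624 -0.33700782  0.064     ] [ 0.43076143 -0.33398036  0.08      ]
knob [ 0.52425488 -0.05098721  0.2       ]
bottle [ 0.52968845 -0.43624834  0.13      ]
[[ 1.     0.001 -0.     0.   ]
 [ 0.001 -0.311  0.95  -0.128]
 [ 0.001 -0.95  -0.311  0.08 ]
 [ 0.     0.     0.     1.   ]] [[311.1375436    0.         282.72408234]
 [  0.         311.1375436  209.49157836]
 [  0.           0.           1.        ]]
t 1.4 pos [ 0.1801 -0.6245  0.2453] shift [-0.2089, -0.0147, 0.3203] turn [-0.0, 1.0312, -0.0001] f [ 0.   0.3 -0.3] w 0.0852 q [68. 19.  2. 84. -1. 77. -3.]
```

>>> carry_out([
  [0.05,[-0.02,0,0.03],[0,0.1,0]],
  [0.05,[-0.04,-0.003,0.06],[0,0.2,0]],
  [0.05,[-0.06,-0.005,0.09],[0,0.3,0]],
  [0.05,[-0.08,-0.006,0.12],[0,0.4,0]],
  [0.05,[-0.1,-0.007,0.155],[0,0.5,0]],
  [0.05,[-0.12,-0.008,0.185],[0,0.6,0]],
  [0.05,[-0.14,-0.01,0.215],[0,0.7,0]],
  [0.05,[-0.16,-0.012,0.245],[0,0.8,0]],
])

```text
clock: 2.07
position: [0.3721, -0.4013, 0.2576]
tcp_rot: [[-0.5, 0.0, 0.866], [-0.866, -0.0, -0.5], [0.0, -1.0, 0.0]]
force: [1.4, -0.2, 0.2]
gripper_width: 0.587
```

```bash
python3 - <<'E'
from h import *
delta([.43,-.335,.26],Rt(-133)) 
E
```

```text
t 2.07 pos [ 0.3721 -0.4013  0.2576] shift [-0.0864, -0.0024, 0.0169] turn [-0.0004, 0.2264, 0.0001] f [ 1.4 -0.2  0.2] w 0.0501 q [ 46.   7.  -4.  97.   0.  76. -78.]
```

>>> carry_out([
  [0.05,[-0.03,-0.001,0.006],[0,0.08,0]],
  [0.05,[-0.06,-0.002,0.012],[0,0.16,0]],
  [0.05,[-0.086,-0.002,0.017],[0,0.226,0]],
  [0.05,[-0.086,-0.002,0.017],[0,0.226,0]],
])

```text
clock: 2.4
position: [0.4341, -0.33, 0.2599]
tcp_rot: [[-0.679, 0.002, 0.734], [-0.734, 0.001, -0.679], [-0.002, -1.0, 0.001]]
force: [0.6, 0.1, -0.7]
gripper_width: 0.587
```

```bash
python3 - <<'E'
from h import *
s=observe();w=viewer.snapshot('wrist');save(w,'w1.png')
delta([.43,-.335,.26],Rt(-133))
for r in spot_in(w,'selector')[:2]+trace(w,'controller')[:1]:
    e=r['extent'];print(r['score'],np.round(e),[np.round(at_z(w,((e[0]+e[2])/2,(e[1]+e[3])/2),z,s),4) for z in(.064,.092)])
    if 'region' in r:
        rect=cv2.minAreaRect(np.argwhere(r['region'])[:,::-1].astype(np.float32));B=[at_z(w,u,.055,s)for u in cv2.boxPoints(rect)];print(np.round(B,3).tolist())
E
```

```text
t 2.45 pos [ 0.432  -0.3325  0.2598] shift [0.0032, -0.0002, 0.0002] turn [-0.0006, 0.0053, -0.0009] f [-0.8 -1.  -0.3] w 0.0502 q [  40.    7.   -7.   97.    1.   76. -101.]
0.79 [270. 162. 314. 209.] [array([ 0.4282, -0.3374,  0.064 ]), array([ 0.4337, -0.3415,  0.092 ])]
0.86 [ 77.   0. 174.  44.] [array([ 0.6451, -0.3288,  0.064 ]), array([ 0.6319, -0.3337,  0.092 ])]
[[0.691, -0.309, 0.055], [0.631, -0.374, 0.055], [0.607, -0.346, 0.055], [0.669, -0.279, 0.055]]
```

View pics/w1.png

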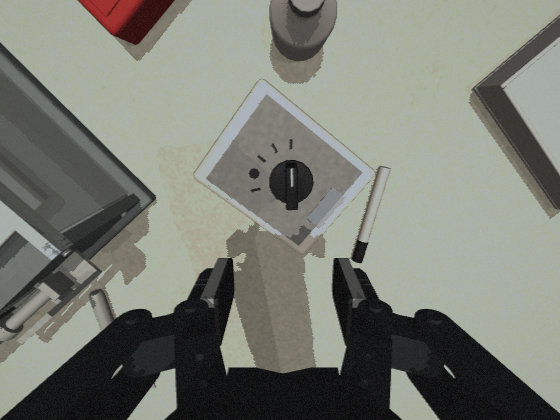

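```bash
python3 - <<'E'
from h import *
delta([.4285,-.337,.083],Rt(-133))
E
```

```text
t 2.55 pos [ 0.4296 -0.3357  0.2596] shift [0.0017, 0.1766, 0.0] turn [-0.0005, 0.0015, 0.0005] f [-0.6 -0.2  0. ] w 0.05 q [  40.    7.   -7.   97.    1.   76. -100.]
```

>>> carry_out([
  [0.04,[0.002,0.03,0],[0,0,0]],
  [0.04,[0.002,0.06,0],[0,0,0]],
  [0.04,[0.002,0.09,0],[0,0,0]],
  [0.04,[0.002,0.12,0],[0,0,0]],
  [0.04,[0.002,0.145,0],[0,0,0]],
  [0.04,[0.002,0.165,0],[0,0,0]],
  [0.04,[0.002,0.177,0],[0,0,0]],
  [0.04,[0.002,0.177,0],[0,0,0]],
])

```text
clock: 3.22
position: [0.4261, -0.3374, 0.0801]
tcp_rot: [[-0.682, -0.004, 0.731], [-0.731, 0.001, -0.682], [0.001, -1.0, -0.004]]
force: [-1.6, 0.5, 0.6]
gripper_width: 0.469
```

>>> carry_out([
  [0.02,[0,0,0],[0,0,0]],
  [0.01,[0,0,0],[0,0,0]],
  [0.0,[0,0,0],[0,0,0]],
  [0.0,[0,0,0],[0,0,0]],
  [0.0,[0,0,0],[0,0,0]],
], grip_force=40)

```text
clock: 3.63
position: [0.4282, -0.3361, 0.0813]
tcp_rot: [[-0.68, -0.001, 0.733], [-0.733, 0.002, -0.68], [-0.001, -1.0, -0.002]]
force: [6.2, 5.2, -5.0]
gripper_width: 0.128
```

```bash
python3 - <<'E'
from h import *
delta([.4285,-.337,.083],Rt(-56))
E
```

```text
t 3.63 pos [ 0.4282 -0.3361  0.0813] shift [0.0005, -0.0017, 0.0009] turn [0.0007, -1.3418, -0.0022] f [ 6.2  5.2 -5. ] w 0.0109 q [  40.   16.   -7.  109.    2.   56. -101.]
```

>>> carry_out([
  [0,[0,-0.001,0],[0,-0.1,0]],
  [0,[0,-0.001,0],[0,-0.2,0]],
  [0,[0,-0.001,0],[0,-0.3,0]],
  [0,[0,-0.001,0],[0,-0.4,0]],
  [0,[0,-0.001,0],[0,-0.5,0]],
  [0,[0,-0.001,0],[0,-0.6,0]],
  [0,[0,-0.001,0],[0,-0.7,0]],
  [0,[0,-0.001,0],[0,-0.8,0]],
])

```text
clock: 4.3
position: [0.4271, -0.3387, 0.0817]
tcp_rot: [[0.054, -0.001, 0.999], [-0.999, -0.001, 0.054], [0.001, -1.0, -0.001]]
force: [4.2, -13.5, -24.5]
gripper_width: 0.125
```

```bash
python3 - <<'E'
from h import *
delta([.4285,-.337,.083],Rt(-56))
E
```

```text
t 4.3 pos [ 0.4271 -0.3387  0.0817] shift [-0.0017, -0.0013, 0.0015] turn [0.0008, -0.5389, 0.0007] f [  4.2 -13.5 -24.5] w 0.0107 q [ 45.  16. -13. 108.   5.  56. -57.]
```

>>> carry_out([
  [0,[0,0.001,0],[0,-0.1,0]],
  [0,[0,0.001,0],[0,-0.2,0]],
  [0,[0,0.001,0],[0,-0.3,0]],
  [0,[0,0.001,0],[0,-0.4,0]],
  [0,[0,0.001,0],[0,-0.5,0]],
  [0,[0,0.001,0],[0,-0.54,0]],
  [0,[0,0.001,0],[0,-0.54,0]],
])

```text
clock: 4.88
position: [0.4278, -0.341, 0.0815]
tcp_rot: [[0.562, 0.002, 0.827], [-0.827, -0.004, 0.562], [0.005, -1.0, -0.001]]
force: [5.5, -7.9, -13.6]
gripper_width: 0.131
```

```bash
python3 - <<'E'
from h import *
delta([.4285,-.337,.083],Rt(-56))
E
```

```text
t 4.88 pos [ 0.4278 -0.341   0.0815] shift [-0.0029, -0.0015, 0.0029] turn [0.0006, 0.003, 0.0047] f [  5.5  -7.9 -13.6] w 0.0112 q [ 49.  17. -18. 108.   6.  56. -27.]
```

Release, rise and look.

>>> carry_out([
  [0.05,[0,0,0],[0,0,0]],
  [0.05,[0,0,0],[0,0,0]],
  [0.05,[0,0,0],[0,0,0]],
  [0.05,[0,-0.03,0],[0,0,0]],
  [0.05,[0,-0.07,0],[0,0,0]],
  [0.05,[0,-0.11,0],[0,0,0]],
  [0.05,[0,-0.15,0],[0,0,0]],
  [0.05,[0,-0.18,0],[0,0,0]],
])

```text
clock: 5.55
position: [0.4279, -0.3402, 0.266]
tcp_rot: [[0.562, 0.005, 0.827], [-0.827, -0.007, 0.562], [0.008, -1.0, 0.0]]
force: [0.8, -0.9, 0.2]
gripper_width: 0.582
```

```bash
python3 - <<'E'
from h import *
s=observe();w=viewer.snapshot('wrist');save(w,'w2.png',(150,40,430,250),2)
# above knob, higher
delta([.44,-.06,.32],Rt(-2))
E
```

```text
t 5.6 pos [ 0.4297 -0.3413  0.2715] shift [-0.2261, -0.0515, 0.1668] turn [0.0049, -0.9392, 0.0152] f [ 1.2 -0.9  4.8] w 0.0505 q [ 51.   7. -18.  96.   3.  77. -24.]
```

View pics/w2.png

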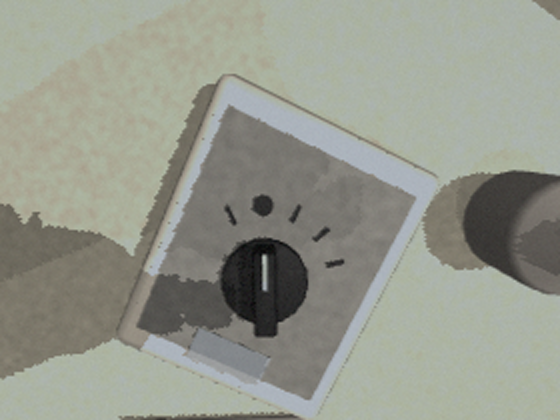

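```bash
python3 - <<'E'
from h import *
delta([.52,-.11,.32],Rt(-2))
E
```

```text
t 5.6 pos [ 0.4297 -0.3413  0.2715] shift [-0.1398, -0.0501, 0.2048] turn [0.0049, -0.9392, 0.0152] f [ 1.2 -0.9  4.8] w 0.0505 q [ 51.   7. -18.  96.   3.  77. -24.]
```

>>> carry_out([
  [0.05,[-0.01,-0.02,0.015],[0,-0.1,0]],
  [0.05,[-0.025,-0.04,0.035],[0,-0.2,0]],
  [0.05,[-0.045,-0.05,0.06],[0,-0.3,0]],
  [0.05,[-0.06,-0.05,0.085],[0,-0.4,0]],
  [0.05,[-0.075,-0.05,0.11],[0,-0.5,0]],
  [0.05,[-0.09,-0.05,0.135],[0,-0.6,0]],
  [0.05,[-0.105,-0.05,0.16],[0.003,-0.7,0.01]],
  [0.05,[-0.12,-0.05,0.185],[0.004,-0.8,0.012]],
])

```text
clock: 6.27
position: [0.515, -0.1361, 0.3208]
tcp_rot: [[0.986, 0.003, 0.168], [-0.168, -0.002, 0.986], [0.004, -1.0, -0.001]]
force: [0.9, -0.3, 0.7]
gripper_width: 0.582
```

```bash
python3 - <<'E'
from h import *
delta([.52,-.11,.32],Rt(-2))
E
```

```text
t 6.27 pos [ 0.515  -0.1361  0.3208] shift [0.0005, 0.0008, 0.0265] turn [0.0016, -0.1343, 0.0034] f [ 0.9 -0.3  0.7] w 0.0497 q [ 39.   5. -31.  92.   3.  83.  -2.]
```

>>> carry_out([
  [0.05,[0,0,0.014],[0,-0.07,0]],
  [0.05,[0,0,0.026],[0,-0.134,0]],
  [0.05,[0,0,0.026],[0,-0.134,0]],
  [0.05,[0,0,0.026],[0,-0.134,0]],
])

```text
clock: 6.6
position: [0.5193, -0.1102, 0.3211]
tcp_rot: [[0.999, 0.004, 0.036], [-0.036, -0.002, 0.999], [0.004, -1.0, -0.002]]
force: [-0.2, -1.1, -0.3]
gripper_width: 0.588
```

```bash
python3 - <<'E'
from h import *
s=observe();w=viewer.snapshot('wrist');save(w,'w3.png',f=1.4)
for t in('bolt_knob','gate_leaf'):
  for r in spot_in(w,t)[:2]:
    e=r['extent'];print(t,r['score'],np.round(e),[np.round(at_z(w,((e[0]+e[2])/2,(e[1]+e[3])/2),z,s),4) for z in(.196,.209)])
delta([.52,-.11,.32],Rt(-2))
E
```

```text
bolt_knob 0.63 [276.   0. 299. 196.] [array([ 0.5261, -0.0241,  0.196 ]), array([ 0.5259, -0.0244,  0.209 ])]
bolt_knob 0.29 [172. 262. 296. 354.] [array([ 0.4698, -0.2112,  0.196 ]), array([ 0.4725, -0.2019,  0.209 ])]
gate_leaf 0.9 [270.   0. 317. 200.] [array([ 0.5308, -0.0256,  0.196 ]), array([ 0.5304, -0.0258,  0.209 ])]
t 6.75 pos [ 0.5191 -0.1118  0.3208] shift [0.0009, 0.0008, 0.0019] turn [0.0023, -0.0039, 0.0032] f [-1.4 -0.3  0.2] w 0.05 q [ 38.   5. -33.  92.   3.  83.   3.]
```

View pics/w3.png

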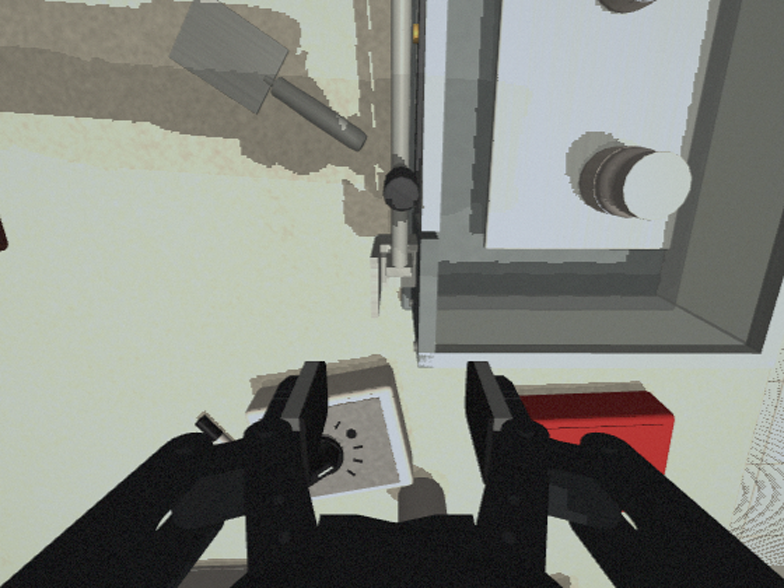

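```bash
python3 - <<'E'
from h import *
s=observe();w=viewer.snapshot('wrist')
K=at_z(w,(286.7,136),.199,s);print(K)
print('rim',[np.round(at_z(w,np.array(u)/1.4,.165,s),4) for u in((435,20),(431,225),(421,5),(421,225),(425,360))])
T=Rt(-2,10.3)
delta([K[0],K[1]-.012,.26],T)
delta([K[0],K[1],.195],T)
E
```

```text
[ 0.52459337 -0.05382777  0.199     ]
rim [array([0.5473, 0.037 , 0.165 ]), array([ 0.5436, -0.0796,  0.165 ]), array([0.5395, 0.0447, 0.165 ]), array([ 0.5371, -0.0793,  0.165 ]), array([ 0.5381, -0.1771,  0.165 ])]
t 6.8 pos [ 0.5191 -0.1118  0.3208] shift [0.0036, 0.0607, 0.0463] turn [0.1818, -0.0033, 0.0098] f [-0.3  0.   1. ] w 0.0497 q [ 38.   5. -33.  92.   3.  83.   3.]
t 6.8 pos [ 0.5191 -0.1118  0.3208] shift [0.0029, 0.1257, 0.0584] turn [0.1818, -0.0033, 0.0098] f [-0.3  0.   1. ] w 0.0497 q [ 38.   5. -33.  92.   3.  83.   3.]
```

>>> carry_out([
  [0.05,[0.001,0.015,0.012],[0.045,0,0.002]],
  [0.05,[0.002,0.03,0.023],[0.09,0,0.005]],
  [0.05,[0.003,0.045,0.035],[0.135,-0.002,0.007]],
  [0.05,[0.004,0.061,0.046],[0.182,-0.003,0.01]],
  [0.05,[0.003,0.085,0.051],[0.182,-0.003,0.01]],
  [0.05,[0.003,0.108,0.055],[0.182,-0.003,0.01]],
  [0.05,[0.003,0.126,0.058],[0.182,-0.003,0.01]],
  [0.05,[0.003,0.126,0.058],[0.182,-0.003,0.01]],
])

```text
clock: 7.47
position: [0.5226, -0.0544, 0.1912]
tcp_rot: [[0.999, -0.005, 0.038], [-0.036, 0.18, 0.983], [-0.012, -0.984, 0.18]]
force: [-0.9, -0.4, -0.7]
gripper_width: 0.583
```

```bash
python3 - <<'E'
from h import *
delta([.5246,-.0538,.195],Rt(-2,10.3))
w=viewer.snapshot('wrist');save(w,'w4.png',(140,120,420,330),2)
E
```

```text
t 7.47 pos [ 0.5226 -0.0544  0.1912] shift [0.002, -0.0037, 0.0013] turn [-0.0013, -0.0026, -0.0054] f [-0.9 -0.4 -0.7] w 0.0497 q [ 38.  11. -33. 103.  -5.  69.   4.]
```

View pics/w4.png

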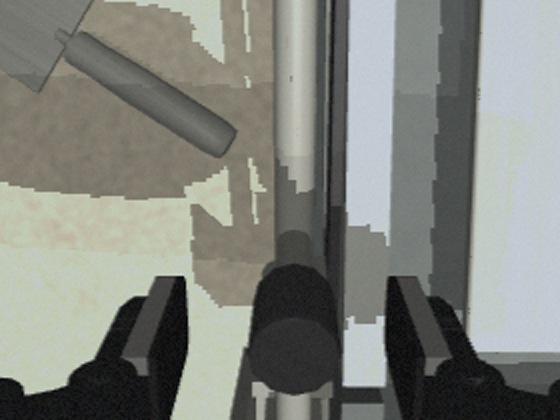

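>>> carry_out([
  [0.03,[0.002,-0.004,0.001],[0,0,0]],
  [0.02,[0.002,-0.004,0.001],[0,0,0]],
  [0.01,[0.002,-0.004,0.001],[0,0,0]],
  [0.01,[0.002,-0.004,0.001],[0,0,0]],
  [0.01,[0.002,-0.004,0.001],[0,0,0]],
], grip_force=70)

```text
clock: 7.93
position: [0.5259, -0.0553, 0.1994]
tcp_rot: [[0.999, -0.002, 0.038], [-0.037, 0.179, 0.983], [-0.009, -0.984, 0.178]]
force: [-5.6, -1.1, 9.1]
gripper_width: 0.208
```

```bash
python3 - <<'E'
from h import *
s=observe();p=s['position'];y=np.radians(-2)
ex=np.array([np.cos(y),np.sin(y),0]);ey=np.array([-np.sin(y),np.cos(y),0]);ez=np.array([0,0,1])
# screw in world: knob centre assumed at TCP now; rotate about screw to level
for a in(.06,.12,.18,.22):
    v=-.088*ey+.035*ez
    n=Ro.from_rotvec(-a*ex).as_matrix()@v
    R=Ro.from_rotvec(-a*ex).as_matrix()@np.array(s['tcp_rot'])
    print(a,np.round(n-v,4));delta(p+n-v,R)
E
```

```text
0.06 [0.0001 0.0023 0.0052]
t 7.93 pos [ 0.5259 -0.0553  0.1994] shift [-0.0, -0.0047, 0.0032] turn [-0.06, 0.0005, -0.0002] f [-5.6 -1.1  9.1] w 0.0178 q [ 38.  11. -33. 102.  -4.  70.   4.]
0.12 [0.0002 0.0048 0.0103]
t 7.93 pos [ 0.5259 -0.0553  0.1994] shift [-0.0001, -0.0093, 0.0066] turn [-0.12, 0.001, -0.0004] f [-5.6 -1.1  9.1] w 0.0178 q [ 38.  11. -33. 102.  -4.  70.   4.]
0.18 [0.0003 0.0077 0.0152]
t 7.93 pos [ 0.5259 -0.0553  0.1994] shift [-0.0001, -0.0136, 0.0103] turn [-0.18, 0.0015, -0.0006] f [-5.6 -1.1  9.1] w 0.0178 q [ 38.  11. -33. 102.  -4.  70.   4.]
0.22 [0.0003 0.0098 0.0184]
t 7.93 pos [ 0.5259 -0.0553  0.1994] shift [-0.0002, -0.0163, 0.0129] turn [-0.22, 0.0018, -0.0007] f [-5.6 -1.1  9.1] w 0.0178 q [ 38.  11. -33. 102.  -4.  70.   4.]
```

>>> carry_out([
  [0.01,[0,-0.002,0.001],[-0.03,0,0]],
  [0.01,[0,-0.005,0.003],[-0.06,0,0]],
  [0.01,[0,-0.007,0.005],[-0.09,0,0]],
  [0.01,[0,-0.0093,0.0066],[-0.12,0.001,0]],
  [0.01,[0,-0.0115,0.0085],[-0.15,0.001,0]],
  [0.01,[0,-0.014,0.0105],[-0.185,0.0015,0]],
  [0.01,[0,-0.014,0.0105],[-0.185,0.0015,0]],
])

```text
clock: 8.52
position: [0.5259, -0.046, 0.2161]
tcp_rot: [[0.999, -0.009, 0.036], [-0.036, -0.007, 0.999], [-0.009, -1.0, -0.007]]
force: [-4.6, -0.6, -2.4]
gripper_width: 0.207
```

```bash
python3 - <<'E'
from h import *
s=observe();print(s['tcp_rot'].round(3))
y=np.radians(-2);ey=np.array([-np.sin(y),np.cos(y),0])
delta(s['position']+.055*ey,Rt(-2))
E
```

```text
[[ 0.999 -0.009  0.036]
 [-0.036 -0.007  0.999]
 [-0.009 -1.    -0.007]]
t 8.52 pos [ 0.5259 -0.046   0.2161] shift [-0.0001, -0.0004, 0.055] turn [0.0074, -0.0012, -0.0091] f [-4.6 -0.6 -2.4] w 0.0176 q [ 32.   9. -35. 101.   6.  72.  -7.]
```

>>> carry_out([
  [0.01,[0,0,0.008],[0,0,0]],
  [0.01,[0,0,0.016],[0,0,0]],
  [0.01,[0,0,0.024],[0,0,0]],
  [0.01,[0,0,0.032],[0,0,0]],
  [0.01,[0,0,0.04],[0,0,0]],
  [0.01,[0,0,0.048],[0,0,0]],
  [0.01,[0,0,0.055],[0,0,0]],
  [0.01,[0,0,0.055],[0,0,0]],
])

```text
clock: 9.18
position: [0.5277, 0.0108, 0.2155]
tcp_rot: [[0.999, -0.01, 0.034], [-0.034, -0.007, 0.999], [-0.009, -1.0, -0.007]]
force: [-3.0, 0.5, -7.3]
gripper_width: 0.203
```

>>> carry_out([
  [0.01,[0,0,0],[0,0,0]],
  [0.01,[0,0,0],[0,0,0]],
  [0.01,[0,0,0],[0,0,0]],
])

```text
clock: 9.43
position: [0.5277, 0.0107, 0.2154]
tcp_rot: [[0.999, -0.01, 0.034], [-0.034, -0.006, 0.999], [-0.01, -1.0, -0.007]]
force: [-4.4, 0.4, -5.4]
gripper_width: 0.21
```

```bash
python3 - <<'E'
from h import *
s=observe();w=viewer.snapshot('wrist');save(w,'w5.png',f=1.2)
q=viewer.snapshot('scene');im=np.array(q['frame'])[125:235,225:365,::-1];cv2.imwrite('pics/s5.png',cv2.resize(im,None,fx=4.5,fy=4.5,interpolation=cv2.INTER_CUBIC))
p=s['position'];print(s['tcp_rot'].round(3))
y=np.radians(-2);ex=np.array([np.cos(y),np.sin(y),0]);ey=np.array([-np.sin(y),np.cos(y),0])
# hinge relative to knob (guard): knob (-144,-10), hinge (-124,190)
v=-.020*ex-.200*ey
for a in(.05,.1,.15,.2,.25,.31):
    M=Ro.from_rotvec([0,0,-a]).as_matrix();print(a);delta(p+M@v-v,M@np.array(s['tcp_rot']))
E
```

```text
[[ 0.999 -0.01   0.034]
 [-0.034 -0.006  0.999]
 [-0.01  -1.    -0.007]]
0.05
t 9.53 pos [0.5277 0.0107 0.2154] shift [-0.01, 0.0001, 0.0013] turn [0.0004, 0.0498, 0.0003] f [-4.2  0.6 -4.7] w 0.0175 q [ 28.   9. -37. 101.   6.  72. -13.]
0.1
t 9.53 pos [0.5277 0.0107 0.2154] shift [-0.0199, 0.0002, 0.003] turn [0.0008, 0.0998, 0.0007] f [-4.2  0.6 -4.7] w 0.0175 q [ 28.   9. -37. 101.   6.  72. -13.]
0.15
t 9.53 pos [0.5277 0.0107 0.2154] shift [-0.0297, 0.0002, 0.0053] turn [0.0013, 0.1498, 0.001] f [-4.2  0.6 -4.7] w 0.0175 q [ 28.   9. -37. 101.   6.  72. -13.]
0.2
t 9.53 pos [0.5277 0.0107 0.2154] shift [-0.0393, 0.0003, 0.008] turn [0.0018, 0.1998, 0.0013] f [-4.2  0.6 -4.7] w 0.0175 q [ 28.   9. -37. 101.   6.  72. -13.]
0.25
t 9.53 pos [0.5277 0.0107 0.2154] shift [-0.0489, 0.0004, 0.0112] turn [0.0023, 0.2498, 0.0017] f [-4.2  0.6 -4.7] w 0.0175 q [ 28.   9. -37. 101.   6.  72. -13.]
0.31
t 9.53 pos [0.5277 0.0107 0.2154] shift [-0.0601, 0.0005, 0.0157] turn [0.0029, 0.3098, 0.0021] f [-4.2  0.6 -4.7] w 0.0175 q [ 28.   9. -37. 101.   6.  72. -13.]
```

View pics/s5.png

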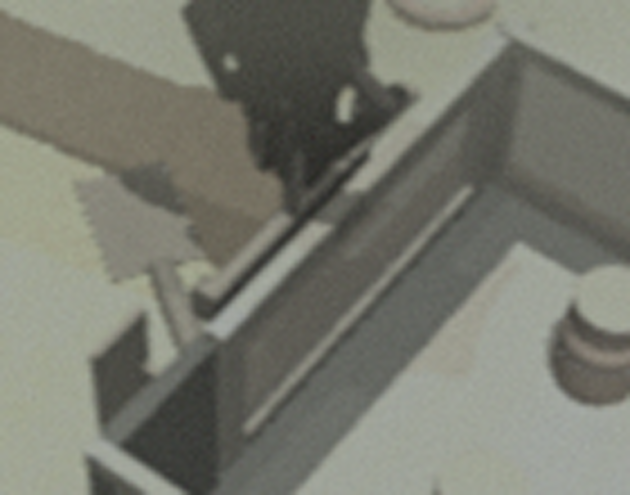

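>>> carry_out([
  [0.01,[-0.005,0,0.0006],[0,0.025,0]],
  [0.01,[-0.01,0,0.0013],[0,0.05,0]],
  [0.01,[-0.015,0,0.002],[0,0.075,0]],
  [0.01,[-0.02,0,0.003],[0.001,0.1,0.001]],
  [0.01,[-0.025,0,0.004],[0.001,0.125,0.001]],
  [0.01,[-0.03,0,0.0053],[0.001,0.15,0.001]],
  [0.01,[-0.035,0,0.0065],[0.001,0.175,0.001]],
  [0.01,[-0.0393,0,0.008],[0.002,0.2,0.001]],
])

```text
clock: 10.2
position: [0.4881, 0.02, 0.2157]
tcp_rot: [[0.972, -0.011, 0.235], [-0.235, -0.005, 0.972], [-0.009, -1.0, -0.007]]
force: [3.2, -1.7, -9.9]
gripper_width: 0.206
```

```bash
python3 - <<'E'
from h import *
s=observe();print(s['tcp_rot'].round(3))
p=np.array([.5277,.0107,.2154]);y=np.radians(-2);ex=np.array([np.cos(y),np.sin(y),0]);ey=np.array([-np.sin(y),np.cos(y),0])
v=-.020*ex-.200*ey
for a in(.25,.33):
    M=Ro.from_rotvec([0,0,-a]).as_matrix();delta(p+M@v-v,M@Rt(-2))
E
```

```text
[[ 0.972 -0.011  0.235]
 [-0.235 -0.005  0.972]
 [-0.009 -1.    -0.007]]
t 10.2 pos [0.4881 0.02   0.2157] shift [-0.0094, 0.0004, 0.0014] turn [0.0072, 0.0479, -0.009] f [ 3.2 -1.7 -9.9] w 0.0176 q [ 28.   4. -37. 106.   3.  71. -23.]
t 10.2 pos [0.4881 0.02   0.2157] shift [-0.0252, 0.0005, 0.0044] turn [0.0075, 0.1279, -0.0087] f [ 3.2 -1.7 -9.9] w 0.0176 q [ 28.   4. -37. 106.   3.  71. -23.]
```

>>> carry_out([
  [0.01,[-0.005,0,0.0007],[0,0.025,0]],
  [0.01,[-0.01,0,0.0015],[0,0.05,0]],
  [0.01,[-0.015,0,0.0023],[0,0.075,0]],
  [0.01,[-0.02,0,0.0034],[0,0.1,0]],
  [0.01,[-0.024,0,0.0042],[0,0.12,0]],
  [0.01,[-0.024,0,0.0042],[0,0.12,0]],
  [0.01,[-0.024,0,0.0042],[0,0.12,0]],
  [0.01,[-0.024,0,0.0042],[0,0.12,0]],
])

```text
clock: 10.87
position: [0.4657, 0.0296, 0.2158]
tcp_rot: [[0.937, -0.011, 0.349], [-0.349, -0.005, 0.937], [-0.008, -1.0, -0.008]]
force: [2.0, -1.0, -12.2]
gripper_width: 0.205
```

>>> carry_out([
  [0.01,[0,0,0],[0,0,0]],
  [0.01,[0,0,0],[0,0,0]],
  [0.01,[0,0,0],[0,0,0]],
  [0.01,[0,0,0],[0,0,0]],
])

```text
clock: 11.2
position: [0.4658, 0.0295, 0.2158]
tcp_rot: [[0.937, -0.011, 0.349], [-0.349, -0.005, 0.937], [-0.009, -1.0, -0.008]]
force: [3.4, -1.0, -11.6]
gripper_width: 0.213
```

```bash
python3 - <<'E'
from h import *
delta([.46,.02,.2157],Rt(-20))
t=viewer.snapshot('top');a=cv2.resize(np.array(t['frame'])[120:300,160:420,::-1],None,fx=2.5,fy=2.5,interpolation=cv2.INTER_CUBIC);cv2.imwrite('pics/t6.png',np.clip(a*1.5,0,255).astype(np.uint8))
s=observe();print(s['force'],s['qd'].round(2),s['position'])
E
```

```text
t 11.2 pos [0.4658 0.0295 0.2158] shift [-0.0021, 0.0002, -0.0109] turn [0.008, -0.0076, -0.0085] f [  3.4  -1.  -11.6] w 0.0182 q [ 28.   1. -37. 109.   1.  71. -30.]
[  3.26705164  -0.39739677 -11.56175555] [-0.02 -0.04  0.04 -0.03  0.06  0.02  0.02] [0.46576999 0.02955947 0.2157547 ]
```

View pics/t6.png

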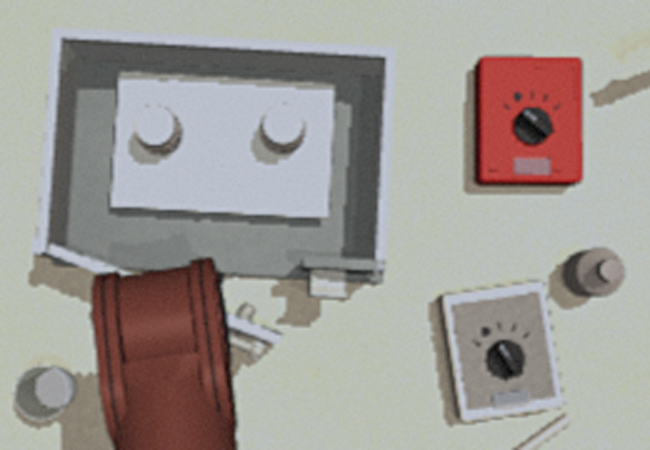

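```bash
python3 -c "
from h import *
print(workorder.close_job())"
```

```text
the job is handed in; nothing more can be done
None
```

The selector is at stop, the bolt is drawn, and the gate is held open by the fingers on the bolt knob. I handed the job in at about 11.3 s of the 51 s allowed. `close_job` reports no verdict, so the result rests on my own checks.

- **Selector:** I turned the white controller's selector from its rightmost click to the round dot and let go. A close wrist picture showed the pointer on the dot, and the last top picture agreed.
- **Bolt:** I lifted the knob about 17 mm to level and drew it left. The arm travelled about 57 mm, and the scene picture showed the nose clear of the keeper. I inferred the draw from arm travel, as there is no direct reading.
- **Gate:** I swung it about 0.32 rad by arm motion, and the top picture gives roughly 0.33 rad. The arm was at rest, still gripping the knob, with about 3 N of pull against the spring.
- **Other objects:** In the last top picture the jars, beaker and bottle showed no movement. I checked this by eye only. The dish and most of the marker were outside that crop, and the spatula was hidden by the arm, so I could not confirm those three.

The force reading also showed about 12 N downwards at the end, more than the 3 to 6 N expected from the bolt's weight. I did not look into the difference, and nothing slipped.

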